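# Set the head and presser foot of a rawhide strip cutter, and hold the screw for locking

## Robot

A 6-joint arm with a two-finger parallel gripper is mounted at the origin on the work surface. World frame = base frame: x ahead of the robot, y to its left, z up, the work surface at z = 0. Lengths are in m, angles in degrees, forces in N, time in s.
With the tool pointing down it reaches from about 0.25 to 0.725 m from the base axis. Payload 9.7 kg.
Tool frame: the origin (TCP) lies between the finger pads, 19 mm behind the fingertips; this is the grasp point; z points along the fingers, y is the line along which they close (so a half turn about z gives the same grasp; the last joint's range is limited). The gripper opens to 85 mm and grips with 20 to 120 N. Pads are 22 mm wide; open, the fingers measure 114 mm over their backs; the gripper's body (76 mm by 85 mm) begins 54 mm behind the grasp point. The pads swing forward as they close: fully open they stand 13 mm farther back than shut.
Start: joints at [67.323, 4.979, 10.078, 95.1, 0, 90], TCP at [0.212, 0.507, 0.25] pointing down, gripper open.
Joint ranges: [-179.16, 179.16], [-48.56, 103.87], [-65.8, 70.77], [-126.05, 130.52], [-82.76, 87.17], [-180, 180]. Speed limits (degrees/s): [127.2, 127.2, 147.25, 180, 180, 180].

## Interface

Orientations are given as [roll, pitch, yaw] about the fixed x, y, z axes, in that order (R = Rz(yaw) Ry(pitch) Rx(roll)).
In Python, from workcell import bot, camera, camera_model, outline_of, pinpoint gives the robot as it stands.
- The arm moves only by the tool move_arm, never from a script. Its arguments are lists of equal length, an entry for each row: "jaw": the closure, from 0 (fully open) to 1 (shut); "delta_pos": the shift along the world's x, y, z in m, a list of three; "yaw": the turn about the world's z in rad. In form: {"jaw": [jaw, ...], "delta_pos": [[dx, dy, dz], ...], "yaw": [yaw, ...]}. A call has 1 to 10 rows; each row shifts and turns the commanded pose from where the row before left it; what a row does not reach is not made up. A row lasts 1/12 s, in which the tool goes at most 41.7 mm and 7.16 degrees, less where a joint would pass 70% of its speed; a pose out of reach is approached as far as the arm can. A call with a gripper value outside its range is refused whole. The fingers move at their own pace and stop on an object; "force" is the grip in N (left out, the last holds). Time passes only in rows, so rows that do not move let the fingers close. It gives the time, the measured TCP pose, the force, the opening and the grip force at its end, in the units of the state.
- bot.get_obs(): the state, without advancing time (a new reading comes with each control period).
- camera(name): name is "scene" or "top"; returns the picture (420x560x3 uint8, red, green, blue); there is no depth.
- camera_model(name): a dict with "fx", "fy", "cx", "cy" (pixels), "R" (3x3) and "t" (3): a world point X has camera coordinates R X + t. Camera axes: x right, y down, z forward; pixel columns grow to the right and rows downward; lengths in m; the calibration is good to about 2 mm. A picture is of the moment at which its call begins. camera_model takes no time and is no camera call.
- bot.job_done(): hands the job in; it is judged then, once.
Trained networks look in the newest picture that a camera, given by its name, has taken for a name from the list of things; names that differ only in an ending like _2 or _b are one class to them, and where a whole thing is asked for, a point or a joint stands for the part that bears it (a point fixed in the world has none). Each returns a list of dicts, best first, with "confidence" (0 to 1); they miss things now and then, are a little off and sometimes report something else, mostly with a low value. They report only what shows in the picture. A call takes as long as a camera call.
- outline_of(camera, thing): "mask" (420x560 bool, what is visible of it) and "xy" ([column, row] in pixels, amid what is visible of it).
- pinpoint(camera, thing): "xy" ([column, row] in pixels: a listed point, or the origin of a listed thing).
The state is a dict: "time": time; "q": joint angles; "qd": joint speeds; "joint_efforts": joint torques, N m; "ee_pos": TCP position; "tcp_rot": TCP orientation; "wrist_force": force on the tool from outside, world axes, zero at the start; "torque": the same for the moment, N m; "opening": finger opening in m; "grasp_force": force on a finger pad.
Only numpy, scipy, OpenCV 4.12 (cv2) and the standard library are available. Lean on these libraries where they do the work, as an engineer would, in place of code of your own. Each camera call takes 0.05 s, during which the arm holds its last target. There are 200 camera calls.

## Task

Set up the rawhide strip cutter: slide its cutting head along the rail until the pointer stands at the red marker on the rule (not the yellow one), then turn the brass thumbscrew clockwise until the presser foot is seated on the bed, and back it off a quarter turn so that the hide will just slip under. Finish with the thumbscrew still pinched firmly between the fingers at that setting, because I will tighten its lock nut while you hold it. Leave the head at its mark and the loose things on the bench and the cutter where they are.

Things in the scene. Friction and masses are not known exactly. Their poses are not given: they have to be found in the camera images.
- cutter: the whole strip cutter, fixed to the bench: dark blue-grey cast base 260 x 520 x 18 mm, steel bed (top 22 mm above the bench), aluminium guide rail along its y (top 60 mm up), white rule with 10 mm ticks along its far (+x) edge. Origin: centre of the underside; x points across to the rule, y along the rail, z up. It stands at a different place and yaw (within 0.2 rad) each time
- head (a joint): position of the cutting head on the rail, m, 0 to 0.25; grows towards the cutter's +y. It slides against 4 N of friction and stays where it is left
- fin_grip (a point): grip point in the black finger fin of the head: an upright plate 30 mm (x) by 12 mm (y), standing 35 mm proud of the saddle; this point lies on its centreline, 10 mm below its top and 25 mm above the saddle's top face, 100 mm above the bench. Axes as the cutter's; it moves with the head. Pinch it across y. It stands 80 mm from the thumbscrew's axis, on the +x side
- pointer (a point): tip of the head's white pointer, just above the rule's inner edge, 50 mm to +x of the fin; moves with the head
- red_marker: red setting marker on the rule, fixed, 18 mm wide and 14 mm high, with an arrow tip to -x, towards the pointer; origin just at the arrow's tip, 22 mm above the bench; axes as the cutter's, so the head stands at the mark when the pointer has the same y in this frame. It may be on either side of the head, 45 to 130 mm away at the start
- yellow_marker: yellow setting marker of the same form on the rule, for another strip width: not to be used
- presser: the presser screw with all its parts: steel foot 32 mm across under the head, 10 mm brass stem, and the thumbscrew head on top. It rises 2 mm per turn; origin on the screw's axis at bench height when seated. The lock nut's top lies 30 mm below screw_grip, the head's arm 44 mm and saddle 42 mm below
- screw (a joint): angle of the thumbscrew, rad: 0 where the foot is seated on the bed (a hard stop); grows as it is backed off, counter-clockwise seen from above (right-hand thread), up to 5.5. It starts 1.9 to 3.4 from seated. Turns against 0.06 N m of friction and stays where it is left
- screw_grip (a point): middle of the thumbscrew's brass spade head, on its axis, 117 mm above the bench when seated. The spade is a flat plate 36 mm wide, 9 mm thick, 25 mm high (top 12 mm above this point). The point's x lies along the width, y through the 9 mm thickness (pinch across y); they turn with the screw, and at angle 0 they are the cutter's x and y
- punch_a: steel carving punch 125 mm long, 10 mm thick, blue band, lying on the near edge of the cutter's bed; leave alone; origin under its middle
- wax: yellow block of beeswax 45 x 60 x 20 mm on the near edge of the bed; leave alone; origin under its centre
- mallet: wooden mallet lying on the bench to the right, head 90 mm across, handle 220 mm; leave alone; origin under the head's centre
- stone: grey sharpening stone on a dark wood block, 190 x 62 x 36 mm, on the bench to the right; leave alone; origin under its centre
- jar: brown jar with an orange lid, 68 mm across, 95 mm high, on the bench to the left; leave alone; origin under its centre
- mug: blue mug 80 mm across, 85 mm high, on the bench to the left; leave alone; origin under its centre
- pipe: half pipe of black plastic, 110 mm long, 90 mm wide, arch up, on the bench to the left; leave alone; origin under its centre

How it is judged (in metres and radians):
On the way, in this order (a step that is already met when the one before it is completed fails the run):
1. the head's pointer stands at the red marker (y of pointer in the frame of red_marker between -0.004 and 0.004 m and velocity of joint head between -0.01 and 0.01 m/s), for 0.2 s.
2. with the head at its mark, the thumbscrew is turned in until it is seated (y of pointer in the frame of red_marker between -0.005 and 0.005 m and value of joint screw below 0.08 rad), for 0.2 s.
3. the thumbscrew is backed off a quarter turn (y of pointer in the frame of red_marker between -0.005 and 0.005 m and value of joint screw between 1.35 and 1.79 rad), for 0.2 s.
At the end, for the whole second after the job is handed in: The pointer is within 5 mm of the red marker along the rule (4 mm when first set), the thumbscrew is a quarter turn (1.57 rad, within 0.22) back from seated and at rest, and the fingers hold its spade head between them (contact force above 5 N, TCP within 28 mm of the middle of the spade) (all of step 3 and velocity of joint screw between -0.1 and 0.1 rad/s and contact force between the fingers and presser above 5 N and distance between the grasp point and screw_grip below 0.028 m); the arm keeps its last pose, push and grip.
It fails at once if the punch or the wax block on the cutter is pushed out of its place (more than 20 mm) (distance of any of punch_a, wax from where it was at the start of the episode above 0.02 m).
It fails at once if the mallet or the sharpening stone is pushed out of its place (more than 20 mm) (distance of any of mallet, stone from where it was at the start of the episode above 0.02 m).
It fails at once if the jar, the mug or the half pipe is pushed out of its place (more than 20 mm) (distance of any of jar, mug, pipe from where it was at the start of the episode above 0.02 m).
It also fails if it takes over 72 s, if anything falls off the work surface, if the arm or the gripper's body presses on something with over 40 N, if the wrist force passes 120 N, or if a joint passes its speed limit or range.

## Working session

There is one attempt and no reset: what is moved stays moved. The work goes in short steps, Python scripts to look and compute and a tool call to move; the robot and the scene stay as the last step left them, time stands still between calls to the robot, and variables do not carry over. Pictures are saved under pics/ and viewed, at most 10 in all, crops included, and the job is handed in when it is done.

Besides the shell and the picture viewer there is one more tool, called after ">>>" by a JSON object that holds its "op" and its "data", one argument or row to a line. move_arm: Moves the arm, as the interface text tells. Its arguments: {"type":"object","properties":{"jaw":{"type":"array"},"delta_pos":{"type":"array"},"yaw":{"type":"array"},"force":{"type":"number"}},"required":["jaw","delta_pos","yaw"]}

```bash
mkdir -p pics
cat > h.py <<'E'
import numpy as np,cv2
from workcell import bot,camera,camera_model,outline_of,pinpoint
def ray(cam,xy):
    m=camera_model(cam);R=np.array(m["R"]);t=np.array(m["t"])
    d=R.T@np.array([(xy[0]-m["cx"])/m["fx"],(xy[1]-m["cy"])/m["fy"],1]);return -R.T@t,d
def atz(cam,xy,z):
    o,d=ray(cam,xy);return o+d*(z-o[2])/d[2]
def proj(cam,X):
    m=camera_model(cam);c=np.array(m["R"])@X+np.array(m["t"]);return m["fx"]*c[0]/c[2]+m["cx"],m["fy"]*c[1]/c[2]+m["cy"]
def look(n):
    for c in("scene","top"):
        im=camera(c)
        if n: cv2.imwrite(f"pics/{n}_{c}.png",im[:,:,::-1])
E
python3 - <<'E'
from h import *
look("a")
Z=dict(fin_grip=.1,pointer=.025,red_marker=.022,yellow_marker=.022,screw_grip=.118,cutter=0,presser=0,punch_a=.022,wax=.022,jar=0,mug=0,pipe=0,mallet=0,stone=0)
for n,z in Z.items():
  for c in("scene","top"):
    print(n,c,[(np.round(r["xy"]),round(r["confidence"],2),np.round(atz(c,r["xy"],z),4)) for r in pinpoint(c,n)[:2]])
print(bot.get_obs())
E
```

```text
fin_grip scene [(array([236., 236.]), 0.59, array([ 0.6557, -0.0552,  0.1   ])), (array([243., 274.]), 0.54, array([0.719 , 0.0577, 0.1   ]))]
fin_grip top [(array([292., 154.]), 0.58, array([ 0.6426, -0.0644,  0.1   ]))]
pointer scene [(array([230., 258.]), 0.98, array([ 0.6924, -0.0501,  0.025 ]))]
pointer top [(array([290., 146.]), 0.6, array([ 0.6923, -0.0579,  0.025 ]))]
red_marker scene [(array([245., 277.]), 0.38, array([0.6982, 0.0283, 0.022 ]))]
red_marker top [(array([264., 146.]), 0.51, array([0.695 , 0.0255, 0.022 ]))]
yellow_marker scene [(array([212., 245.]), 0.6, array([ 0.7034, -0.1246,  0.022 ]))]
yellow_marker top [(array([308., 139.]), 0.61, array([ 0.7149, -0.1209,  0.022 ])), (array([330., 201.]), 0.45, array([ 0.5087, -0.1814,  0.022 ]))]
screw_grip scene [(array([257., 210.]), 0.45, array([ 0.5602, -0.0753,  0.118 ])), (array([420., 345.]), 0.3, array([0.5366, 0.4874, 0.118 ]))]
screw_grip top []
cutter scene []
cutter top [(array([292., 179.]), 0.72, array([ 0.5872, -0.0651,  0.    ])), (array([291., 143.]), 0.65, array([ 0.7102, -0.0648,  0.    ]))]
presser s
[... 1220 characters left out ...]
, array([ 0.562 , -0.4753,  0.    ]))]
{'time': 1.5, 'q': array([6.73214263e+01, 4.97942322e+00, 1.00769650e+01, 9.50999636e+01,
       1.93818661e-04, 8.99997143e+01]), 'qd': array([-0.00844731,  0.06412307, -0.01833353,  0.09152166,  0.02646318,
       -0.02813208]), 'joint_efforts': array([-9.67958767e-04, -5.20096672e+01,  4.64857221e+01,  1.75388650e-03,
       -8.65666289e-05, -2.18361674e-05]), 'ee_pos': array([0.21205272, 0.50746365, 0.24996793]), 'tcp_rot': array([-1.79997578e+02, -1.93830736e-04,  1.57321712e+02]), 'wrist_force': array([0.47399429, 0.82987266, 0.75980518]), 'torque': array([ 0.02114574, -0.00072734,  0.0372636 ]), 'grasp_force': 0.0, 'opening': 0.08564647047478657}
```

Run:
```python
import cv2
im=cv2.imread("pics/a_top.png")[110:250,210:370]
cv2.imwrite("pics/a1.png",cv2.resize(im,None,fx=4.2,fy=4.2,interpolation=cv2.INTER_CUBIC))
im=cv2.imread("pics/a_scene.png")[170:310,180:340]
cv2.imwrite("pics/a2.png",cv2.resize(im,None,fx=4.2,fy=4.2,interpolation=cv2.INTER_CUBIC))
```

```text
(no output)
```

View pics/a1.png

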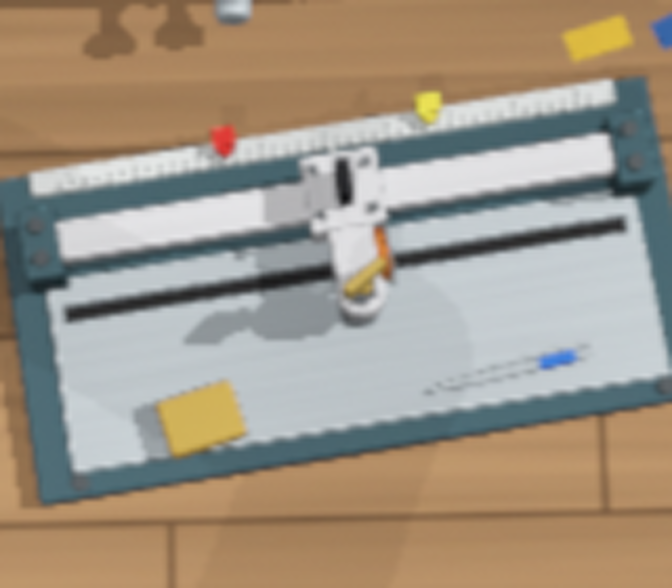

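View pics/a2.png

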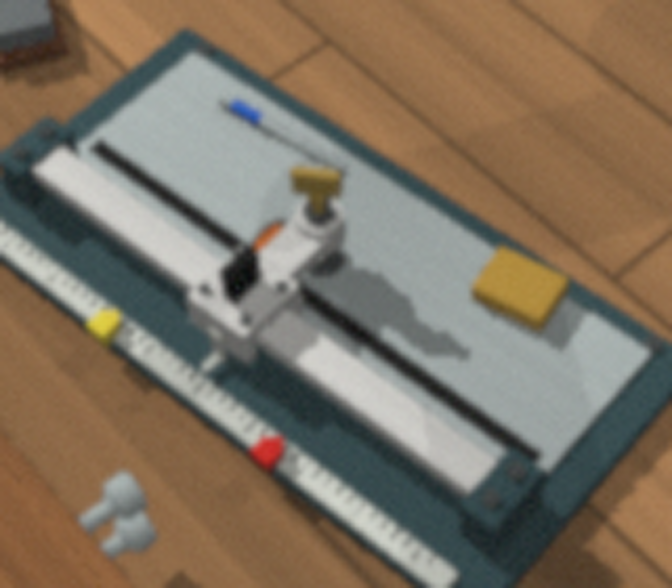

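Top view crop: the fin is at full-image px ≈(292,153), the red marker tip at ≈(263,147) on the +y side, and the yellow tip on the other side. The cutter yaw is about 9°. The brass spade lies at about 145° in the world, so the screw is about 2.4 rad from seated.

Run:
```python
from h import *
def cen(im,m,box):
    k=np.zeros(m.shape,bool);k[box[1]:box[3],box[0]:box[2]]=1;v,u=np.nonzero(m&k);return np.array([u.mean(),v.mean()]),len(u)
B={"top":dict(red=(250,130,280,155),yellow=(300,125,320,145),fin=(286,145,298,160),rule=(214,128,360,160)),"scene":dict(red=(235,268,255,285),yellow=(198,238,214,256),fin=(228,225,246,246),)}
P={}
for c in B:
    a=cv2.imread(f"pics/a_{c}.png").astype(int);b,g,r=a[...,0],a[...,1],a[...,2]
    M=dict(red=(r>150)&(g<90),yellow=(r>170)&(g>150)&(b<110),fin=(a.max(2)<70))
    for k in M:
        p,n=cen(a,M[k],B[c][k]);P[c,k]=p
        print(c,k,p.round(2),n,[(z,atz(c,p,z).round(4)[:2]) for z in((.022,.029) if k!="fin" else(.093,.1,.11))])
# triangulate
for k in("red","yellow","fin"):
    A=np.zeros((3,3));y=np.zeros(3)
    for c in B:
        o,d=ray(c,P[c,k]);d/=np.linalg.norm(d);Q=np.eye(3)-np.outer(d,d);A+=Q;y+=Q@o
    print(k,np.linalg.solve(A,y).round(4))
for c in B:
    for n in("punch_a","head","pointer","screw_grip","presser"):
        print(c,n,[(r["xy"],round(r["confidence"],2),int(r["mask"].sum())) for r in outline_of(c,n)[:2]])
```

```text
top red [262.73 142.77] 26 [(0.022, array([0.7071, 0.0294])), (0.029, array([0.7048, 0.0291]))]
top yellow [311.46 134.49] 35 [(0.022, array([ 0.7315, -0.1311])), (0.029, array([ 0.729 , -0.1306]))]
top fin [291.25 153.05] 20 [(0.093, array([ 0.6484, -0.0612])), (0.1, array([ 0.6463, -0.061 ])), (0.11, array([ 0.6433, -0.0607]))]
scene red [243.46 276.61] 28 [(0.022, array([0.7008, 0.0255])), (0.029, array([0.7028, 0.0289]))]
scene yellow [204.22 246.15] 27 [(0.022, array([ 0.7242, -0.1368])), (0.029, array([ 0.726 , -0.1323]))]
scene fin [236.37 233.57] 79 [(0.093, array([ 0.6482, -0.0641])), (0.1, array([ 0.6508, -0.0598])), (0.11, array([ 0.6544, -0.0537]))]
red [0.7037 0.0295 0.0311]
yellow [ 0.7273 -0.13    0.0331]
fin [ 0.6485 -0.0619  0.0952]
top punch_a []
top head [([294.7, 163.0], 0.86, 609), ([437.6, 239.9], 0.34, 1776)]
top pointer [([295.0, 162.7], 0.81, 631)]
top screw_grip [([297.3, 173.1], 0.5, 27)]
top presser [([296.6, 176.1], 0.47, 24)]
scene punch_a []
scene head [([240.5, 234.5], 0.96, 892)]
scene pointer [([245.8, 235.5], 0.61, 815)]
scene screw_grip [([256.8, 208.9], 0.44, 54)]
scene presser [([255.2, 213.5], 0.59, 107)]
```

>>> {"op": "move_arm", "data": {
  "jaw": [0,0,0,0,0,0,0,0,0,0],
  "delta_pos": [
    [0.018,-0.0236,0],
    [0.018,-0.0236,0],
    [0.018,-0.0236,0],
    [0.018,-0.0236,0],
    [0.018,-0.0236,0],
    [0.018,-0.0236,0],
    [0.018,-0.0236,0],
    [0.018,-0.0236,0],
    [0.018,-0.0236,0],
    [0.018,-0.0236,0]
  ],
  "yaw": [-0.108,-0.108,-0.108,-0.108,-0.108,-0.108,-0.108,-0.108,-0.108,-0.108]
}}

```text
time: 2.83
ee_pos: [0.3927, 0.2702, 0.2502]
tcp_rot: [180.0, -0.0, 95.1]
wrist_force: [0.6, -0.6, -0.2]
opening: 0.0854
grasp_force: 0.0
```

>>> {"op": "move_arm", "data": {
  "jaw": [0,0,0,0,0,0,0,0,0,0],
  "delta_pos": [
    [0.019,-0.0247,0],
    [0.019,-0.0247,0],
    [0.019,-0.0247,0],
    [0.019,-0.0247,0],
    [0.019,-0.0247,0],
    [0.019,-0.0247,0],
    [0.019,-0.0247,0],
    [0.019,-0.0247,0],
    [0.019,-0.0247,0],
    [0.019,-0.0247,0]
  ],
  "yaw": [-0.112,-0.112,-0.112,-0.112,-0.112,-0.112,-0.112,-0.112,-0.112,-0.112]
}}

```text
time: 3.67
ee_pos: [0.5828, 0.023, 0.25]
tcp_rot: [180.0, -0.0, 30.9]
wrist_force: [-0.2, 1.0, 0.9]
opening: 0.0853
grasp_force: 0.0
```

>>> {"op": "move_arm", "data": {
  "jaw": [0,0,0,0,0,0,0],
  "delta_pos": [
    [0.016,-0.0212,0],
    [0.016,-0.0212,0],
    [0.016,-0.0212,0],
    [0.016,-0.0212,0],
    [0,0,-0.03],
    [0,0,-0.03],
    [0,0,0]
  ],
  "yaw": [-0.098,-0.098,-0.098,-0.098,0,0,0]
}}

```text
time: 4.25
ee_pos: [0.6441, -0.0607, 0.183]
tcp_rot: [-179.9, 0.5, 8.8]
wrist_force: [-1.9, -0.3, -1.9]
opening: 0.0856
grasp_force: 0.0
```

>>> {"op": "move_arm", "data": {
  "jaw": [0,0,0,0,0,0],
  "delta_pos": [
    [0,0,0],
    [0,0,0],
    [0,0,-0.03],
    [0,0,-0.03],
    [0,0,-0.02],
    [0,0,0]
  ],
  "yaw": [0,0,0,0,0,0]
}}

```text
time: 4.75
ee_pos: [0.6451, -0.0599, 0.1079]
tcp_rot: [-180.0, 0.2, 8.8]
wrist_force: [-0.7, 0.0, -0.4]
opening: 0.0854
grasp_force: 0.0
```

>>> {"op": "move_arm", "data": {
  "jaw": [0,0],
  "delta_pos": [
    [0,0,0],
    [0,0,0]
  ],
  "yaw": [0,0]
}}

```text
time: 4.92
ee_pos: [0.6472, -0.0602, 0.1133]
tcp_rot: [179.9, -0.2, 8.8]
wrist_force: [-0.4, 0.2, 0.6]
opening: 0.0855
grasp_force: 0.0
```

>>> {"op": "move_arm", "data": {
  "jaw": [0,0.5,0.8,1,1,1,1,1,1,1],
  "delta_pos": [
    [0,0,-0.009],
    [0,0,0],
    [0,0,0],
    [0,0,0],
    [0,0,0],
    [0,0,0],
    [0,0,0],
    [0,0,0],
    [0,0,0],
    [0,0,0]
  ],
  "yaw": [0,0,0,0,0,0,0,0,0,0],
  "force": 30
}}

```text
time: 5.75
ee_pos: [0.6462, -0.0605, 0.1013]
tcp_rot: [180.0, -0.0, 8.8]
wrist_force: [-1.3, -0.8, 3.4]
opening: 0.0114
grasp_force: 31.8
```

Run:
```python
from h import *
look("b")
a=cv2.imread("pics/b_scene.png")[170:310,180:340];b=cv2.imread("pics/b_top.png")[110:210,230:330]
cv2.imwrite("pics/b1.png",np.hstack([cv2.resize(a,(480,420),interpolation=2),cv2.resize(b,(320,420),interpolation=2)]))
for c in("scene","top"):
  for n,z in(("pointer",.025),("red_marker",.022)): print(c,n,[(r["xy"],r["confidence"],atz(c,r["xy"],z).round(4)) for r in pinpoint(c,n)[:2]])
print(bot.get_obs()["ee_pos"],bot.get_obs()["opening"],bot.get_obs()["grasp_force"])
```

```text
scene pointer [([230.3, 258.6], 0.62, array([ 0.693 , -0.0464,  0.025 ]))]
scene red_marker [([245.1, 275.6], 0.62, array([0.6953, 0.0261, 0.022 ]))]
top pointer [([428.2, 235.2], 0.34, array([ 0.3913, -0.4854,  0.025 ]))]
top red_marker [([262.3, 146.8], 0.42, array([0.6934, 0.0311, 0.022 ]))]
[ 0.64618656 -0.06047079  0.10128379] 0.011644631784208296 32.08230793476105
```

View pics/b1.png

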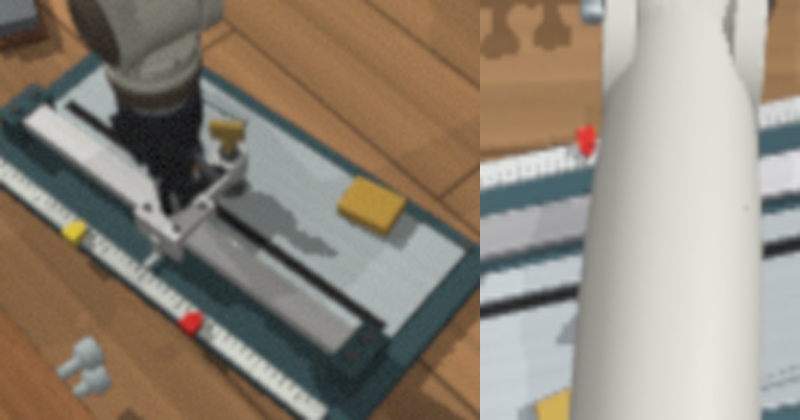

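The fin is held (opening 11.4 mm) and the red marker is about 80 mm away towards +y. I'll slide most of that distance.

>>> {"op": "move_arm", "data": {
  "jaw": [1,1,1,1,1,1,1,1,1,1],
  "delta_pos": [
    [-0.0015,0.0095,0],
    [-0.0015,0.0095,0],
    [-0.0015,0.0095,0],
    [-0.0015,0.0095,0],
    [-0.0015,0.0095,0],
    [-0.0015,0.0095,0],
    [-0.0015,0.0095,0],
    [-0.0015,0.0095,0],
    [0,0,0],
    [0,0,0]
  ],
  "yaw": [0,0,0,0,0,0,0,0,0,0]
}}

```text
time: 6.88
ee_pos: [0.635, 0.0172, 0.1013]
tcp_rot: [-179.9, -0.2, 8.9]
wrist_force: [5.0, 4.8, 2.5]
opening: 0.0115
grasp_force: 32.4
```

Run:
```python
from h import *
look("c")
a=cv2.imread("pics/c_scene.png")[230:310,200:280]
cv2.imwrite("pics/c1.png",cv2.resize(a,(600,600),interpolation=2))
for c in("scene","top"):
  for n,z in(("pointer",.025),("red_marker",.022)): print(c,n,[(r["xy"],r["confidence"],atz(c,r["xy"],z).round(4)) for r in pinpoint(c,n)[:2]])
o=bot.get_obs();print(o["ee_pos"],o["tcp_rot"],o["wrist_force"],o["grasp_force"])
# image direction of cutter x through the marker tip, in crop pixels
u=np.array([np.cos(.15),np.sin(.15),0]);p0=np.array([.695,.028,.024])
print([((np.array(proj("scene",p0+k*u))-[200,230])*7.5).round(0) for k in(-.03,0,.02)])
```

```text
scene pointer [([249.1, 271.3], 0.57, array([0.6787, 0.0244, 0.025 ]))]
scene red_marker [([244.9, 274.1], 0.58, array([0.6926, 0.0219, 0.022 ]))]
top pointer []
top red_marker []
[0.63502777 0.01694423 0.10129143] [-1.79904848e+02 -1.47019448e-01  8.86552331e+00] [5.30422125 5.32294801 2.53933488] 32.251580357551575
[array([394., 289.]), array([341., 342.]), array([306., 378.])]
```

View pics/c1.png

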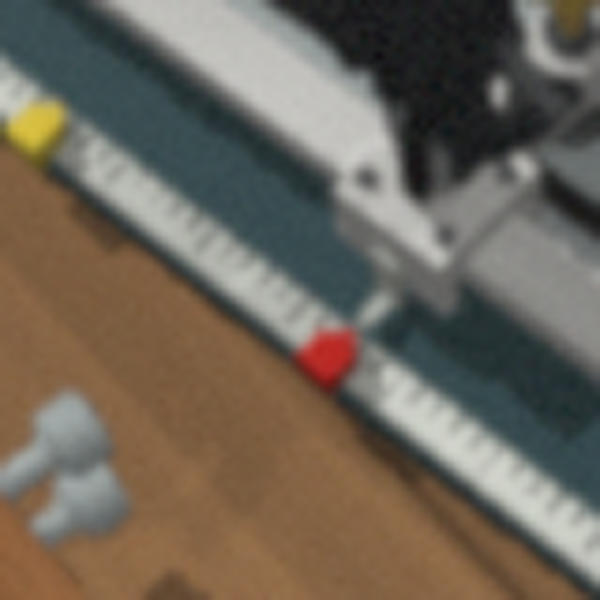

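The pointer's line meets the red arrow tip to within about 1 mm: pointer tip ≈(360,325) and arrow tip ≈(355,335) in the crop. I'll make a small nudge, release and back away upwards.

>>> {"op": "move_arm", "data": {
  "jaw": [1,1,1,1,0.7,0,0,0,0,0],
  "delta_pos": [
    [0.0003,0.0007,0],
    [0,0,0],
    [0,0,0],
    [0,0,0],
    [0,0,0],
    [0,0,0],
    [0,0,0],
    [0,0,0],
    [0,0,0.03],
    [0,0,0.03]
  ],
  "yaw": [0,0,0,0,0,0,0,0,0,0]
}}

```text
time: 8.02
ee_pos: [0.6329, 0.0163, 0.1595]
tcp_rot: [-180.0, 0.3, 8.8]
wrist_force: [0.0, -0.3, 0.7]
opening: 0.0823
grasp_force: 0.0
```

>>> {"op": "move_arm", "data": {
  "jaw": [0,0,0,0,0,0,0,0,0,0],
  "delta_pos": [
    [0,0,0.03],
    [0,0,0.03],
    [-0.02,0.03,0],
    [-0.02,0.03,0],
    [-0.02,0.03,0],
    [-0.02,0.03,0],
    [-0.02,0.03,0],
    [-0.02,0.03,0],
    [-0.02,0.03,0],
    [-0.02,0.03,0]
  ],
  "yaw": [0,0,0.118,0.118,0.118,0.118,0.118,0.118,0.118,0.118]
}}

```text
time: 8.85
ee_pos: [0.473, 0.2574, 0.221]
tcp_rot: [-180.0, 0.0, 63.2]
wrist_force: [0.3, 0.5, -0.8]
opening: 0.0854
grasp_force: 0.0
```

Run:
```python
from h import *
look("d")
a=cv2.imread("pics/d_scene.png")[190:310,200:300];b=cv2.imread("pics/d_top.png")[125:205,230:300]
cv2.imwrite("pics/d1.png",np.hstack([cv2.resize(a,(400,480),interpolation=2),cv2.resize(b,(400,480),interpolation=2)]))
for c in("scene","top"):
  for n,z in(("pointer",.025),("red_marker",.022),("fin_grip",.1),("screw_grip",.1178)): print(c,n,[(r["xy"],r["confidence"],atz(c,r["xy"],z).round(4)) for r in pinpoint(c,n)[:2]])
o=bot.get_obs();print(o["time"],o["ee_pos"],o["tcp_rot"],o["wrist_force"])
```

```text
scene pointer [([247.7, 273.3], 0.87, array([0.6859, 0.0268, 0.025 ]))]
scene red_marker [([243.3, 275.5], 0.41, array([0.6989, 0.0224, 0.022 ]))]
scene fin_grip [([257.2, 246.5], 0.68, array([0.6347, 0.0146, 0.1   ]))]
scene screw_grip [([275.4, 224.1], 0.6, array([5.535e-01, 5.000e-04, 1.178e-01]))]
top pointer [([265.1, 148.1], 0.63, array([0.6878, 0.0219, 0.025 ]))]
top red_marker [([259.0, 147.7], 0.54, array([0.6906, 0.0419, 0.022 ]))]
top fin_grip [([268.6, 160.2], 0.97, array([0.6253, 0.009 , 0.1   ]))]
top screw_grip [([269.8, 180.6], 0.59, array([0.5569, 0.006 , 0.1178]))]
9.35 [0.47490768 0.25549036 0.22085764] [-1.79994226e+02  1.46973564e-02  6.27797854e+01] [ 0.96438092 -0.86499173 -0.02294531]
```

View pics/d1.png

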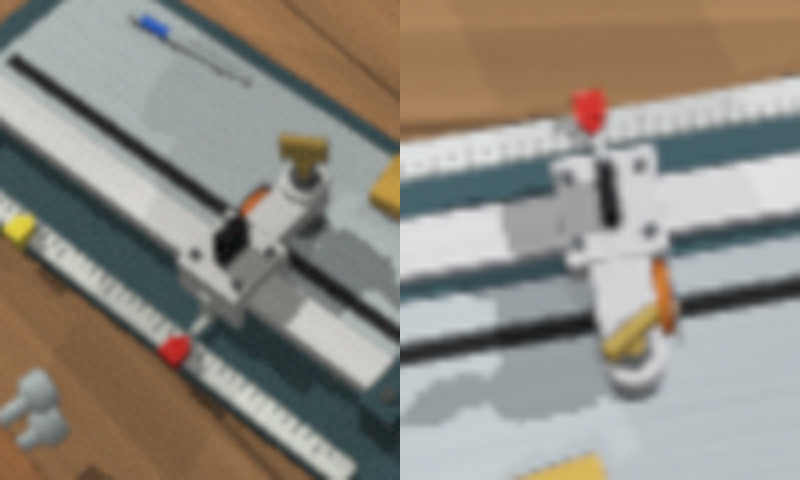

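The pointer meets the red tip in both views. Next I'll fit the spade's position and angle from both masks.

```bash
cat > fit.py <<'E'
from h import *
from scipy.optimize import differential_evolution as DE
import sys
n=sys.argv[1];S=6
W={"scene":(255,205,300,250),"top":(255,165,290,195)}
T={}
for c,(x0,y0,x1,y1) in W.items():
    a=cv2.imread(f"pics/{n}_{c}.png")[y0:y1,x0:x1]
    a=cv2.resize(a,None,fx=S,fy=S,interpolation=cv2.INTER_CUBIC)
    h=cv2.cvtColor(a,cv2.COLOR_BGR2HSV);m=(h[...,0]>14)&(h[...,0]<32)&(h[...,1]>95)&(h[...,2]>60)
    k,l,st,_=cv2.connectedComponentsWithStats(m.astype(np.uint8))
    pp=(np.array(proj(c,np.array([.556,.0055,.12])))-[x0,y0]+.5)*S
    i=min((i for i in range(1,k) if st[i,4]>100),key=lambda i:np.linalg.norm(_[i]-pp))
    T[c]=l==i;print(c,st[i],pp.round(0))
def score(p):
    x,y,th=p;s=0;zc=.117+max(0,th-.153)*.002/6.283;e=np.array([np.cos(th),np.sin(th),0]);f=np.array([-e[1],e[0],0])
    for c,(x0,y0,x1,y1) in W.items():
        P=np.array([proj(c,np.array([x,y,zc])+i*.018*e+j*.0045*f+[0,0,k*.0125]) for i in(-1,1) for j in(-1,1) for k in(-1,1)])
        P=((P-[x0,y0]+.5)*S);M=np.zeros(T[c].shape,np.uint8);cv2.fillConvexPoly(M,cv2.convexHull(np.round(P*16).astype(np.int32)),1,shift=4)
        M=M>0;s-=(M&T[c]).sum()/(M|T[c]).sum()
    return s
for sd in(0,1):
    r=DE(score,[(.535,.575),(-.015,.025),(1.9,3.7)],seed=sd,maxiter=60);print(r.x,np.degrees(r.x[2]),r.fun)
E
python3 fit.py d
```

```text
scene [  92  114   67   62 2461] [128. 124.]
top [  65   63   62   57 1498] [93. 97.]Traceback (most recent call last):
  File "fit.py", line 23, in <module>
    r=DE(score,[(.535,.575),(-.015,.025),(1.9,3.7)],seed=sd,maxiter=60);print(r.x,np.degrees(r.x[2]),r.fun)
    return fun(*args, **kwargs)
    ret = solver.solve()
    next(self)
    ~~~~^^^^^^
    energy = self.func(parameters)
    return self.f(x, *self.args)
           ~~~~~~^^^^^^^^^^^^^^^
  File "fit.py", line 18, in score
    P=np.array([proj(c,np.array([x,y,zc])+i*.018*e+j*.0045*f+[0,0,k*.0125]) for i in(-1,1) for j in(-1,1) for k in(-1,1)])
                ~~~~^^^^^^^^^^^^^^^^^^^^^^^^^^^^^^^^^^^^^^^^^^^^^^^^^^^^^^^
  File "h.py", line 9, in proj
    m=camera_model(cam);c=np.array(m["R"])@X+np.array(m["t"]);return m["fx"]*c[0]/c[2]+m["cx"],m["fy"]*c[1]/c[2]+m["cy"]
ValueError: time passes only in moves, steps and waits
```

```bash
sed -i 's/^def ray/from functools import lru_cache\ncamera_model=lru_cache(camera_model)\ndef ray/' h.py; python3 fit.py d
```

```text
scene [  92  114   67   62 2461] [128. 124.]
top [  65   63   62   57 1498] [93. 97.]
[0.55959212 0.00387788 2.41826731] 138.55651067176927 -1.1817511296921925
[0.55961315 0.00351991 2.37190804] 135.9003203468343 -1.1817513199052394
```

>>> {"op": "move_arm", "data": {
  "jaw": [0,0,0,0,0,0,0,0,0],
  "delta_pos": [
    [0,0,0],
    [0,0,0],
    [0.011,-0.033,0],
    [0.011,-0.033,0],
    [0.011,-0.033,0],
    [0.011,-0.033,0],
    [0.011,-0.033,0],
    [0.011,-0.033,0],
    [0.011,-0.033,0]
  ],
  "yaw": [0.12,0.12,0.12,0.12,0.12,0.12,0.12,0.12,0.12]
}}

```text
time: 10.1
ee_pos: [0.5512, 0.0244, 0.221]
tcp_rot: [180.0, 0.0, 124.7]
wrist_force: [0.7, 0.7, 0.5]
opening: 0.0853
grasp_force: 0.0
```

Run:
```python
from h import *
W={"scene":(262,205,292,240),"top":(258,165,288,200)}
o=[]
for c,(x0,y0,x1,y1) in W.items():
    a=cv2.resize(cv2.imread(f"pics/d_{c}.png")[y0:y1,x0:x1],None,fx=13,fy=13,interpolation=cv2.INTER_CUBIC)
    for th,col in((2.39,(255,0,0)),(2.55,(0,255,0))):
        x,y=.5565,.005;e=np.array([np.cos(th),np.sin(th),0]);f=np.array([-e[1],e[0],0])
        for k in(-1,1):
            P=np.array([proj(c,np.array([x,y,.1178])+i*.018*e+j*.0045*f+[0,0,k*.0125]) for i,j in((-1,-1),(1,-1),(1,1),(-1,1))])
            cv2.polylines(a,[np.round((P-[x0,y0]+.5)*13).astype(np.int32)],True,col,1)
    o.append(a)
cv2.imwrite("pics/d2.png",np.hstack(o))
```

```text
(no output)
```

View pics/d2.png

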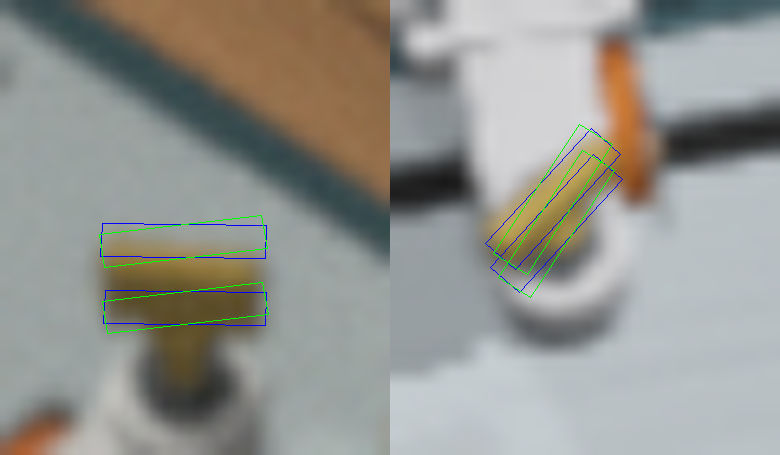

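```bash
cat > fit2.py <<'E'
from h import *
from scipy.optimize import differential_evolution as DE
import sys
n=sys.argv[1];S=6
W={"scene":(264,212,288,234),"top":(258,170,282,192)}
T={}
for c,(x0,y0,x1,y1) in W.items():
    a=cv2.imread(f"pics/{n}_{c}.png")[y0:y1,x0:x1]
    a=cv2.resize(a,None,fx=S,fy=S,interpolation=cv2.INTER_CUBIC).astype(float)
    T[c]=np.clip(((a[...,2]-a[...,0])/(a.max(2)+20)-.12)/.3,0,1)
    if c=="top": T[c][:,16*S:]*=np.where(np.arange(a.shape[0])<10*S,0,1)[:,None] # orange knob
def model(c,p):
    x,y,th=p[:3];sx,sy=p[3:5] if c=="scene" else p[5:7];x0,y0=W[c][:2];M=np.zeros(T[c].shape,np.uint8)
    def hull(w,d,zl,zh):
        e=np.array([np.cos(th),np.sin(th),0]);f=np.array([-e[1],e[0],0])
        P=np.array([proj(c,np.array([x,y,k])+i*w*e+j*d*f) for i in(-1,1) for j in(-1,1) for k in(zl,zh)])
        P=(P-[x0,y0]+.5+[sx,sy])*S;cv2.fillConvexPoly(M,cv2.convexHull(np.round(P*16).astype(np.int32)),1,shift=4)
    if c=="scene": hull(.005,.005,.098,.11)
    hull(.018,.0045,.1053,.1303);return cv2.GaussianBlur(M.astype(float),(0,0),S*.6)
def score(p): return sum(((model(c,p)-T[c])**2).mean() for c in W)+.0005*sum(v*v for v in p[3:])
for sd in(0,1):
    r=DE(score,[(.54,.575),(-.012,.02),(1.7,3.6)]+[(-1.5,1.5)]*4,seed=sd,maxiter=80);print(r.x.round(4),np.degrees(r.x[2]),r.fun)
th=r.x[2]
for t in(1.9,2.0,2.1,2.2,2.3,2.4):
    print(t,DE(lambda q:score([q[0],q[1],t,*q[2:]]),[(.54,.575),(-.012,.02)]+[(-1.5,1.5)]*4,seed=0,maxiter=25).fun)
cv2.imwrite("pics/f.png",np.hstack([np.vstack([T[c],model(c,r.x)])*255 for c in W]))
E
python3 fit2.py d
```

```text
[ 0.5577  0.0069  2.3754 -0.2074  0.8207  0.1314  0.3634] 136.0984558331861 0.10265701102949357
[ 0.5583  0.0054  2.3405  0.1821  1.1302 -0.2565  0.4093] 134.0981888267204 0.10300397825158855
1.9 0.11852852746861012
2.0 0.11236696475482967
2.1 0.10806996228472415
2.2 0.10445990285354366
2.3 0.10321314464787353
2.4 0.10277690705327039[ WARN:0@27.040] global loadsave.cpp:1063 imwrite_ Unsupported depth image for selected encoder is fallbacked to CV_8U.
```

View pics/f.png

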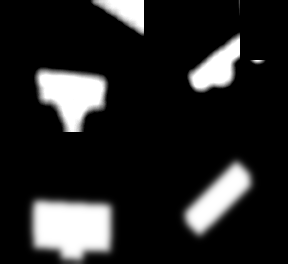

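The mask edges put the spade at about 129–134° in world yaw, with its axis near (0.557, 0.0055). I'll align, descend and pinch, which squares the spade to the pads.

>>> {"op": "move_arm", "data": {
  "jaw": [0,0,0,0,0,0,0,0,0],
  "delta_pos": [
    [0.006,-0.019,0],
    [0,0,0],
    [0,0,-0.025],
    [0,0,-0.025],
    [0,0,-0.025],
    [0,0,0],
    [0,0,0],
    [0,0,0],
    [0,0,0]
  ],
  "yaw": [0.1,0,0,0,0,0,0,0,0]
}}

```text
time: 10.85
ee_pos: [0.5577, 0.0079, 0.148]
tcp_rot: [179.9, 0.1, 130.2]
wrist_force: [0.5, 1.4, -1.4]
opening: 0.0856
grasp_force: 0.0
```

>>> {"op": "move_arm", "data": {
  "jaw": [0,0,0,0,0.4,0.6,0.7,0.75,0.75,0.75],
  "delta_pos": [
    [-0.0007,-0.0024,-0.01],
    [0,0,-0.01],
    [0,0,-0.01],
    [0,0,0],
    [0,0,0],
    [0,0,0],
    [0,0,0],
    [0,0,0],
    [0,0,0],
    [0,0,0]
  ],
  "yaw": [0,0,0,0,0,0,0,0,0,0],
  "force": 25
}}

```text
time: 11.68
ee_pos: [0.5563, 0.0055, 0.1163]
tcp_rot: [180.0, 0.0, 130.2]
wrist_force: [-0.2, -0.0, -0.4]
opening: 0.0213
grasp_force: 0.0
```

>>> {"op": "move_arm", "data": {
  "jaw": [0.8,0.84,0.88,0.92,0.96,1,1,1],
  "delta_pos": [
    [0,0,0],
    [0,0,0],
    [0,0,0],
    [0,0,0],
    [0,0,0],
    [0,0,0],
    [0,0,0],
    [0,0,0]
  ],
  "yaw": [0,0,0,0,0,0,0,0]
}}

```text
time: 12.35
ee_pos: [0.5572, 0.006, 0.1165]
tcp_rot: [179.9, 0.0, 130.2]
wrist_force: [4.7, 2.1, 0.4]
opening: 0.0134
grasp_force: 24.3
```

Run:
```python
from h import *
look("e")
o=bot.get_obs();print({k:np.round(o[k],4) for k in("ee_pos","tcp_rot","wrist_force","torque","opening","grasp_force")})
a=cv2.imread("pics/e_scene.png")[200:300,210:310]
cv2.imwrite("pics/e1.png",cv2.resize(a,(600,600),interpolation=2))
for n,z in(("pointer",.025),("red_marker",.022),("fin_grip",.1)): print(n,[(r["xy"],r["confidence"]) for r in pinpoint("scene",n)[:2]])
```

```text
{'ee_pos': array([0.5572, 0.006 , 0.1165]), 'tcp_rot': array([1.798591e+02, 4.740000e-02, 1.302158e+02]), 'wrist_force': array([ 5.0262,  2.4556, -0.0542]), 'torque': array([ 0.6385, -0.9336,  0.0117]), 'opening': np.float64(0.0137), 'grasp_force': np.float64(24.3466)}
pointer [([245.5, 272.8], 0.74), ([275.8, 247.2], 0.6)]
red_marker [([242.2, 280.5], 0.49)]
fin_grip [([257.6, 248.9], 0.69)]
```

View pics/e1.png

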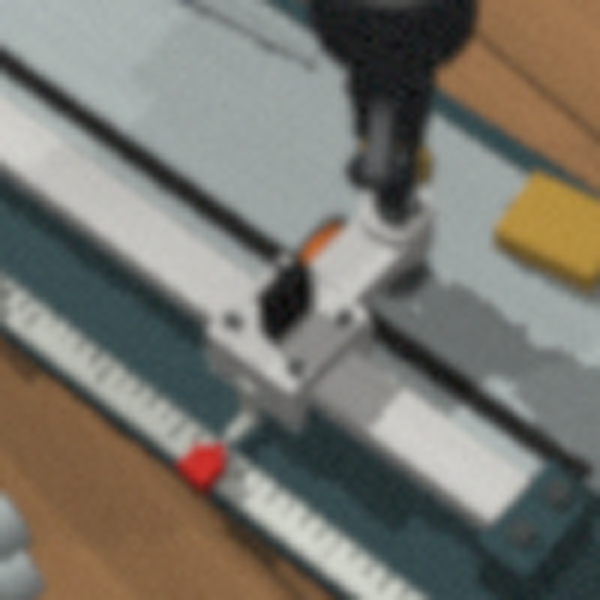

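>>> {"op": "move_arm", "data": {
  "jaw": [1,1,1,1],
  "delta_pos": [
    [0,0,0],
    [0,0,0],
    [0,0,0],
    [0,0,0]
  ],
  "yaw": [0,0,0,0],
  "force": 40
}}

```text
time: 12.93
ee_pos: [0.5572, 0.006, 0.1165]
tcp_rot: [179.9, 0.0, 130.2]
wrist_force: [3.9, 4.1, -0.9]
opening: 0.0127
grasp_force: 39.0
```

>>> {"op": "move_arm", "data": {
  "jaw": [1,1,1,1],
  "delta_pos": [
    [0,0,0],
    [0,0,0],
    [0,0,0],
    [0,0,0]
  ],
  "yaw": [-0.04,-0.04,-0.04,0]
}}

```text
time: 13.27
ee_pos: [0.5572, 0.006, 0.1165]
tcp_rot: [179.9, 0.0, 123.2]
wrist_force: [4.7, 2.9, 0.1]
opening: 0.0123
grasp_force: 39.0
```

An opening of 12.3 mm is more than the 9 mm spade, so the fingertips are probably pinching the hub or stem below it. I'll open, rise 10 mm and grip again on the plate only.

>>> {"op": "move_arm", "data": {
  "jaw": [0.6,0.6,0.6,0.6,0.6,0.8,0.9,1,1,1],
  "delta_pos": [
    [0,0,0],
    [0,0,0],
    [0,0,0.005],
    [0,0,0.005],
    [0,0,0],
    [0,0,0],
    [0,0,0],
    [0,0,0],
    [0,0,0],
    [0,0,0]
  ],
  "yaw": [0,0,0,0,0,0,0,0,0,0],
  "force": 30
}}

```text
time: 14.1
ee_pos: [0.5572, 0.0058, 0.1263]
tcp_rot: [179.9, 0.0, 123.3]
wrist_force: [3.9, 0.8, 0.1]
opening: 0.0088
grasp_force: 33.2
```

>>> {"op": "move_arm", "data": {
  "jaw": [1,1,1],
  "delta_pos": [
    [0,0,0],
    [0,0,0],
    [0,0,0]
  ],
  "yaw": [0,0,0]
}}

```text
time: 14.35
ee_pos: [0.5572, 0.0058, 0.1263]
tcp_rot: [179.9, 0.0, 123.3]
wrist_force: [4.6, 2.0, 0.8]
opening: 0.0081
grasp_force: 33.2
```

Opening 8.8 mm, so it is flat on the spade. Turning clockwise.

>>> {"op": "move_arm", "data": {
  "jaw": [1,1,1,1,1,1,1,1,1,1],
  "delta_pos": [
    [0,0,0],
    [0,0,0],
    [0,0,0],
    [0,0,0],
    [0,0,0],
    [0,0,0],
    [0,0,0],
    [0,0,0],
    [0,0,0],
    [0,0,0]
  ],
  "yaw": [-0.09,-0.09,-0.09,-0.09,-0.09,-0.09,-0.09,-0.09,-0.09,0]
}}

```text
time: 15.18
ee_pos: [0.5575, 0.0059, 0.126]
tcp_rot: [179.9, -0.1, 76.6]
wrist_force: [7.6, 2.0, -2.6]
opening: 0.008
grasp_force: 32.8
```

```bash
cat > st.py <<'E'
from h import *
import sys
camera("scene")
o=bot.get_obs();print({k:np.round(o[k],4).tolist() for k in("time","ee_pos","tcp_rot","wrist_force","torque","opening","grasp_force","q")})
im=camera("scene");cv2.imwrite(f"pics/{sys.argv[1]}_scene.png",im[:,:,::-1])
for n in("pointer","red_marker","fin_grip"): print(n,[(np.round(r["xy"],1),round(r["confidence"],2)) for r in pinpoint("scene",n)[:2]])
# image shift of the head vs picture d, fin blob centroid
for p in("d",sys.argv[1]):
    a=cv2.imread(f"pics/{p}_scene.png");v,u=np.nonzero(a[236:258,250:264].max(2)<70);print(p,u.mean()+250,v.mean()+236,len(u))
E
python3 st.py g
```

```text
{'time': 15.2333, 'ee_pos': [0.5575, 0.0059, 0.1261], 'tcp_rot': [179.8582, -0.0861, 76.8385], 'wrist_force': [8.4909, 1.4965, -2.8077], 'torque': [0.5367, -1.4429, -0.1003], 'opening': 0.0082, 'grasp_force': 32.7905, 'q': [0.5837, 5.1944, -3.3876, 81.2598, 0.0499, 103.7454]}
pointer [(array([249. , 272.2]), 0.73)]
red_marker [(array([242.9, 275.1]), 0.53)]
fin_grip [(array([257.1, 251.9]), 0.96), (array([417.7, 343.9]), 0.23)]
d 256.4823529411765 247.83529411764707 85
g 256.3333333333333 247.76190476190476 84
```

>>> {"op": "move_arm", "data": {
  "jaw": [1,1,1,1,1,1,1,1,1,1],
  "delta_pos": [
    [0,0,0],
    [0.0003,0,-0.0005],
    [0,0,0],
    [0,0,0],
    [0,0,0],
    [0,0,0],
    [0,0,0],
    [0,0,0],
    [0,0,0],
    [0,0,0]
  ],
  "yaw": [-0.105,-0.105,-0.105,-0.105,-0.105,-0.105,-0.105,-0.105,-0.105,0]
}}

```text
time: 16.27
ee_pos: [0.558, 0.0056, 0.1257]
tcp_rot: [179.9, -0.2, 22.4]
wrist_force: [8.4, 0.5, -1.7]
opening: 0.0085
grasp_force: 32.9
```

```bash
python3 st.py k
```

```text
{'time': 16.3167, 'ee_pos': [0.558, 0.0056, 0.1258], 'tcp_rot': [179.9458, -0.1871, 22.6629], 'wrist_force': [8.1672, 0.9795, -2.2696], 'torque': [0.2455, -1.6248, -0.0644], 'opening': 0.0084, 'grasp_force': 32.884, 'q': [0.5694, 5.2336, -3.3782, 81.1945, 0.0202, 157.9067]}
pointer [(array([244.9, 271.7]), 0.68)]
red_marker [(array([244.2, 276.5]), 0.5)]
fin_grip [(array([255.5, 239.9]), 0.68), (array([257.2, 249.4]), 0.63)]
d 256.4823529411765 247.83529411764707 85
k 256.3837209302326 247.8953488372093 86
```

>>> {"op": "move_arm", "data": {
  "jaw": [1,1,1,1,1,1,1],
  "delta_pos": [
    [0,0,0],
    [0,0,0],
    [0,0,0],
    [0,0,0],
    [0,0,0],
    [0,0,0],
    [0,0,0]
  ],
  "yaw": [-0.05,-0.05,-0.05,-0.05,-0.05,0,0]
}}

```text
time: 17.1
ee_pos: [0.5581, 0.0056, 0.1257]
tcp_rot: [180.0, -0.2, 8.4]
wrist_force: [9.6, 0.5, -2.1]
opening: 0.0085
grasp_force: 32.8
```

```bash
python3 st.py l
```

```text
{'time': 17.15, 'ee_pos': [0.5581, 0.0056, 0.1257], 'tcp_rot': [179.9833, -0.1924, 8.4347], 'wrist_force': [8.8962, 0.3111, -2.9941], 'torque': [0.202, -1.7566, -0.0421], 'opening': 0.0085, 'grasp_force': 32.787, 'q': [0.5654, 5.2396, -3.3831, 81.1844, 0.0098, 172.1308]}
pointer [(array([247.4, 274.2]), 0.76)]
red_marker [(array([245.3, 275.9]), 0.44)]
fin_grip [(array([259.3, 249.3]), 0.84)]
d 256.4823529411765 247.83529411764707 85
l 256.32941176470587 247.85882352941178 85
```

>>> {"op": "move_arm", "data": {
  "jaw": [1,1,1,1,1],
  "delta_pos": [
    [0,0,0],
    [0,0,0],
    [0,0,0],
    [0,0,0],
    [0,0,0]
  ],
  "yaw": [-0.03,-0.03,0,0,0]
}}

```text
time: 17.77
ee_pos: [0.5581, 0.0055, 0.1257]
tcp_rot: [180.0, -0.2, 5.1]
wrist_force: [8.8, -0.0, -2.9]
opening: 0.0085
grasp_force: 48.7
```

```bash
python3 st.py m
```

```text
{'time': 17.8167, 'ee_pos': [0.5581, 0.0056, 0.1257], 'tcp_rot': [179.9738, -0.1955, 5.0884], 'wrist_force': [8.1555, -0.9529, -2.7952], 'torque': [-0.0606, -1.812, 0.9822], 'opening': 0.0082, 'grasp_force': 48.6984, 'q': [0.5759, 5.2371, -3.3791, 81.1869, -0.0107, 175.4875]}
pointer [(array([248.9, 272.7]), 0.81), (array([275.8, 248.1]), 0.74)]
red_marker [(array([245.9, 275.6]), 0.38), (array([223.3, 147.8]), 0.15)]
fin_grip [(array([256.3, 249.2]), 0.58)]
d 256.4823529411765 247.83529411764707 85
m 256.3690476190476 247.96428571428572 84
```

Torque rose to 0.98 N·m, so it is on the stop and seated. Backing off a quarter turn.

>>> {"op": "move_arm", "data": {
  "jaw": [1,1,1,1,1,1,1,1,1,1],
  "delta_pos": [
    [0,0,0],
    [0,0,0],
    [0,0,0],
    [0,0,0],
    [0,0,0],
    [0,0,0],
    [0,0,0],
    [0,0,0],
    [0,0,0],
    [0,0,0]
  ],
  "yaw": [0.1,0.1,0.1,0.1,0.1,0.1,0.1,0.1,0.1,0.1]
}}

```text
time: 18.85
ee_pos: [0.5578, 0.0059, 0.1259]
tcp_rot: [179.9, -0.1, 62.6]
wrist_force: [5.6, 2.9, 0.0]
opening: 0.0085
grasp_force: 33.2
```

>>> {"op": "move_arm", "data": {
  "jaw": [1,1,1,1,1,1,1,1,1,1],
  "delta_pos": [
    [0,0,0],
    [0,0,0],
    [0,0,0],
    [0,0,0],
    [0,0,0],
    [0,0,0],
    [0,0,0],
    [0,0,0],
    [0,0,0],
    [0,0,0]
  ],
  "yaw": [0.1,0.1,0.1,0.1,0.1,0.1,0.02,0,0,0]
}}

```text
time: 19.68
ee_pos: [0.5574, 0.0059, 0.1261]
tcp_rot: [179.9, -0.0, 97.7]
wrist_force: [5.3, 2.5, 2.5]
opening: 0.0081
grasp_force: 33.5
```

```bash
python3 st.py n;python3 - <<'E'
import cv2
a=cv2.imread("pics/n_scene.png")[200:300,210:310]
cv2.imwrite("pics/n1.png",cv2.resize(a,(600,600),interpolation=2))
E
```

```text
{'time': 19.7333, 'ee_pos': [0.5574, 0.0059, 0.1261], 'tcp_rot': [179.854, -0.0257, 97.7395], 'wrist_force': [4.8173, 2.735, 2.4594], 'torque': [0.5445, -0.799, 0.0849], 'opening': 0.0081, 'grasp_force': 33.5367, 'q': [0.583, 5.2012, -3.3751, 81.2821, 0.0437, 82.8435]}
pointer [(array([251.2, 272.9]), 0.76), (array([365.7, 367.1]), 0.55)]
red_marker [(array([243.7, 275.7]), 0.51)]
fin_grip [(array([256.4, 249.4]), 0.85)]
d 256.4823529411765 247.83529411764707 85
n 256.27710843373495 247.75903614457832 83
```

View pics/n1.png

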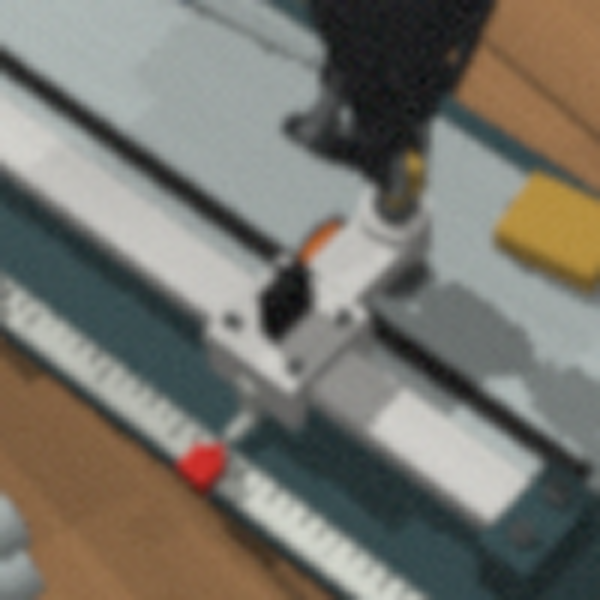

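The pointer is still at the red tip (crop ≈(228,440)) and the spade is pinched at 33 N, a quarter turn back. Handing in.

```bash
python3 -c "
from workcell import bot
print(bot.job_done())"
```

```text
the job is handed in; nothing more can be done
None
```

I handed the job in with the head at the red marker, the thumbscrew seated and then backed off a quarter turn (about 90°), and the spade still pinched at about 33 N; no verdict was reported back.

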